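# Lock a scenery section in its carving jig

## Robot

A 6-joint arm with a two-finger parallel gripper is mounted at the origin on the work surface. World frame = base frame: x ahead of the robot, y to its left, z up, the work surface at z = 0. Lengths are in mm, angles in rad, forces in N, time in s.
With the tool pointing down it reaches from about 350 to 975 mm from the base axis. Payload 7.1 kg.
Tool frame: the origin (TCP) lies at the centre of the arm's flange, where the gripper is bolted on; the fingertips stand 182 mm ahead of it and the grasp point (between the pads) lies 163 mm ahead of it; z points along the fingers, y is the line along which they close (so a half turn about z gives the same grasp; the last joint's range is limited). The gripper opens to 88 mm and grips with 3 to 60 N. Pads are 20 mm wide; open, the fingers measure 115 mm over their backs; the gripper's body (75 mm by 178 mm) begins 61 mm behind the grasp point.
Start: joints at [-1.196, 0.423, 1.63, -0, 1.089, -0.019], TCP at [239.829, -577.138, 404.675] pointing down, gripper open.
Joint ranges: [-3, 3], [-0.9, 2.11], [0.09, 2.58], [-1.31, 4.45], [0.11, 2.69], [-2.54, 2.54]. Speed limits (rad/s): [2.39, 2.39, 3.01, 3.14, 3.14, 3.14].

## Interface

Orientations are given as a rotation vector (axis times angle).
In Python, from workcell import readout, get_image, ctrl gives the robot as it stands.
- The arm moves only by the tool step_arm, never from a script. Its argument "targets" is a list that holds one entry, the list of rows, each a list of 7 numbers: the shift along the world's x, y, z as a fraction of full scale, then the turn, a rotation vector about the world's x, y, z as a fraction of full scale, then the opening, from 0 (shut) to 1 (fully open). In form: [[[dx, dy, dz, wx, wy, wz, claw], ...]]. A call has exactly 5 rows; each row shifts and turns the commanded pose from where the row before left it; what a row does not reach is not made up. Full scale, the value 1, is 0.05 m for a shift and 4 degrees for a turn. A row lasts 1/8 s, in which the tool goes at most 62.5 mm and 10.7 degrees, less where a joint would pass 70% of its speed; a pose out of reach is approached as far as the arm can. A call with a number of a shift or a turn outside -1 to 1 is refused whole. A call with a gripper value outside its range is refused whole. The fingers move at their own pace and stop on an object; the grip force is fixed at half the most. Time passes only in rows, so rows that do not move let the fingers close, or fill a call up. It gives the time, the measured TCP pose, the force, the opening and the grip force at its end, in the units of the state.
- readout.get_obs(): the state, without advancing time (a new reading comes with each control period).
- get_image(name): name is "side" or "top" or "wrist"; returns a dict with "pixels" (480x640x3 uint8, red, green, blue), "intrinsics" (3x3 intrinsics, pixels), "extrinsics" (4x4, takes a point from world to camera coordinates). Camera axes: x right, y down, z forward; pixel columns grow to the right and rows downward; lengths in mm; the calibration is good to about 2 mm. The wrist camera is an equidistant fisheye: a pixel r from the principal point sees the ray r / f radians off the axis. A picture is of the moment at which its call begins. There is no depth.
- ctrl.close_job(): hands the job in; it is judged then, once.
The state is a dict: "t": time; "qpos": joint angles; "qvel": joint speeds; "joint_torque": joint torques, N m; "ee_pos": TCP position; "orientation": TCP orientation; "ft_force": force on the tool from outside, world axes, zero at the start; "moment": the same for the moment, N m; "width": finger opening in mm; "grasp_force": force on a finger pad.
Only numpy, scipy, OpenCV 4.12 (cv2) and the standard library are available. Lean on these libraries where they do the work, as an engineer would, in place of code of your own. Each camera call takes 0.05 s, during which the arm holds its last target. There are 200 camera calls.

## Task

Get the scenery section ready for carving: take the loose foam scrap out of the gap between the section and the back fence of the jig and lay it in the grey tray. Then push the section back along its rails until it sits flush against the fence, and only after that push both cam levers round through their quarter turn, fully to their end stops, and let go. Leave the other things on the bench standing and lying where they are.

Things in the scene. Friction and masses are not known exactly. Their poses are not given: they have to be found in the camera images.
- jig: Carving jig fixed to the bench: dark wooden plate 260 (x) by 250 (y) by 12 mm thick. Origin under the plate's centre, on the bench; x points from the open near end to the back fence, z up. Two wooden side rails run along x from x = -115 to +90 mm, inner faces at y = +-68 mm, outer at +-85 mm, tops 20 mm above the bench. A steel cam lever stands outside each rail.
- section: Loose scenery section, 0.3 to 0.65 kg, lying on the jig plate: ply base 120 (x) by 130 (y) by 20 mm thick with a pale-blue foam hill. Origin at the centre of the underside; x along the jig's x, z up. It slides along x between the rails with 3 mm play either side. Flush on the fence its origin is at x = +30 mm in the jig frame; at the start it is 48 to 65 mm nearer the open end.
- offcut: Loose scrap of the same pale-blue foam lying in the gap between the section and the fence: 28 (x) by 40 (y) by 30 mm high, about 30 g, origin at the centre of its underside, which rests on the jig plate; its short side runs roughly along the jig's x (within 0.15 rad). (A similar chip elsewhere on the bench is not part of the job.)
- tray: Open grey plastic tray fixed to the bench to the left or right of the jig, outside 170 (x) by 110 (y) by 35 mm high, walls and floor about 4 mm. Origin at the centre of its underside, z up.
- cam_left (a joint): Angle (rad) of the lever on the jig's +y side, vertical pivot. 0 = open: handle points along jig +x, short toe along -x. Grows counter-clockwise from above to the end stop, 1.571 = locked: handle points outwards (+y), toe lies 1 mm behind the section's near edge. Stays where left; friction 0.12 N m (about 2 N at the handle). Blocked by the section if that is far out. Starts at 0 to 0.35.
- cam_right (a joint): The mirror-image lever on the jig's -y side: 0 = open (handle along jig +x); it grows clockwise seen from above to the end stop, 1.571 = locked (handle outwards, along jig -y). Starts at 0 to 0.35.
- cam_left_pivot (a point): Point on the left lever's pivot axis at the handle's mid-height, 49 mm above the bench; fixed in the jig at x = -38 mm, y = +95 mm.
- cam_right_pivot (a point): The same for the right lever; fixed in the jig at x = -38 mm, y = -95 mm.
- cam_left_tip (a point): Point on the left lever's handle, 89 mm from the pivot axis, at the handle's mid-height (49 mm above the bench). The handle is a straight steel bar 14 mm wide and 18 mm high, from the hub (28 mm diameter) to 98 mm from the pivot, underside 40 mm, top 58 mm above the bench. The toe points the other way and is 45 mm long from the pivot, 14 mm wide, 22 to 34 mm above the bench.
- cam_right_tip (a point): The same on the right lever's handle.
- jar: Bystander: white plastic screw jar, 48 mm diameter, 65 mm high, origin under its centre; stands beside the jig near the fence, outside a lever's sweep.
- cup: Bystander: small white plaster-mixing bowl, 68 mm across, 55 mm high, origin under its centre; beside the jig near the fence on the other side.
- chisel: Bystander: wood chisel with round wooden handle, 205 mm long, 22 mm thick, lying crosswise behind the fence; origin on its underside, near the middle.
- glue: Bystander: white glue bottle, 54 mm diameter, 130 mm high, origin under its centre, at the far left or right.
- spare: Bystander: spare pale-blue foam block 50 by 90 by 60 mm high, origin under its centre, at the far left or right.
- chip: Bystander: pale-blue foam chip 30 by 40 by 25 mm high lying on the bench close beside the jig's left (+y) edge, below the sweep of the left lever's handle (which clears it by 15 mm); origin under its centre.
- brush: Bystander: dust brush about 200 mm long lying on the bench on the side of the jig that has no tray; origin on its underside.
- fence_face (a point): Middle of the near face of the back fence, 30 mm above the bench; in the jig frame at x = +90 mm, y = 0. The fence is a wooden bar, 190 mm long across the jig, 25 mm thick, its top 48 mm above the bench.
- section_near_edge (a point): Middle of the section's near (-x) ply edge face, at mid-thickness, 22 mm above the bench; the place to push. Flush home it is at x = -30 mm in the jig frame.
- hill (a point): Foot of the section's foam hill, on top of its ply base, 32 mm above the bench. The hill is stepped: 64 (x) by 70 (y) mm for the first 26 mm of height, then narrower, 51 mm high to its top, tufts to 58 mm. Bare ply margins: 28 mm at the near and far ends, 30 mm at the sides.
Mind the look-alikes: they are no part of the job. What is shaped like the offcut but black or pink is not meant.

How it is judged:
By the outcome, as a careful person would: the job done as asked, in the order asked, and still so for the second after the job is handed in, with the robot touching nothing.
It also fails if it takes over 67 s, if anything falls off the work surface, if the arm or the gripper's body presses on something with over 40 N, if the wrist force passes 120 N, or if a joint passes its speed limit or range.

## Working session

There is one attempt and no reset: what is moved stays moved. The work goes in short steps, Python scripts to look and compute and a tool call to move; the robot and the scene stay as the last step left them, time stands still between calls to the robot, and variables do not carry over. Pictures are saved under pics/ and viewed, at most 10 in all, crops included, and the job is handed in when it is done.

Besides the shell and the picture viewer there is one more tool, called after ">>>" by a JSON object that holds its "fn" and its "kwargs", one argument or row to a line. step_arm: Moves the arm, as the interface text tells. Shift numbers are shares of 0.05 m and turn numbers shares of 4 degrees, none past 1 either way. Its arguments: {"type":"object","properties":{"targets":{"type":"array"}},"required":["targets"]}

```bash
mkdir -p pics; ls; cat > h.py <<'E'
import numpy as np, cv2
from workcell import readout, get_image, ctrl
def snap(n,f):
    d=get_image(n); cv2.imwrite(f'pics/{f}.png',d['pixels'][:,:,::-1]); np.savez(f'pics/{f}.npz',K=d['intrinsics'],E=d['extrinsics']); return d
def px2w(f,u,v,z):
    d=np.load(f'pics/{f}.npz'); K,E=d['K'],np.array(d['E']); r=E[:3,:3].T@np.linalg.inv(K)@[u,v,1]; c=-E[:3,:3].T@E[:3,3]
    return c+r*(z-c[2])/r[2]
def w2px(f,p):
    d=np.load(f'pics/{f}.npz'); K,E=d['K'],np.array(d['E']); q=K@(E[:3,:3]@p+E[:3,3]); return q[:2]/q[2]
E
python3 - <<'E'
from h import *
for n in('top','side'):
    snap(n,n+'0'); d=np.load(f'pics/{n}0.npz'); print(d['K'],-d['E'][:3,:3].T@d['E'][:3,3])
o=readout.get_obs(); print(o['t'],o['ee_pos'],o['orientation'],o['ft_force'])
E
```

```text
pics
[[468.36635569   0.         322.21056194]
 [  0.         468.36635569 240.59269598]
 [  0.           0.           1.        ]] [ 431.03019649    4.99031689 1190.31802594]
[[461.55311079   0.         318.19827131]
 [  0.         461.55311079 240.76849301]
 [  0.           0.           1.        ]] [533.11934182 698.35266345 797.25992086]
0.1 [ 239.73485229 -576.92013194  403.99109836] [-3.07954992e+00 -6.14284184e-01  3.39447639e-04] [-0.37954669 -0.96572621  0.20983167]
```

View pics/top0.png

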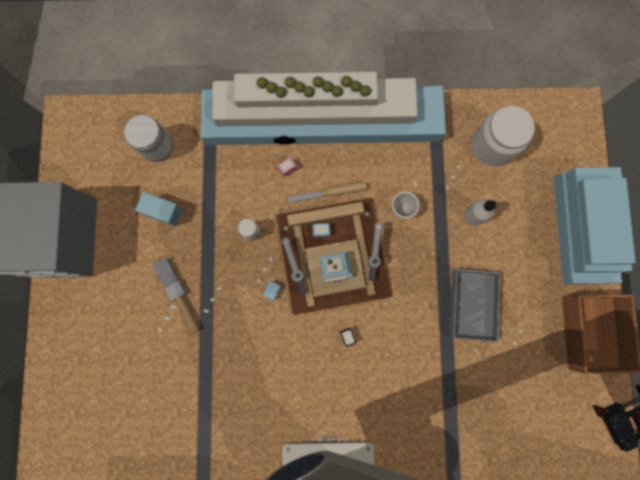

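View pics/side0.png

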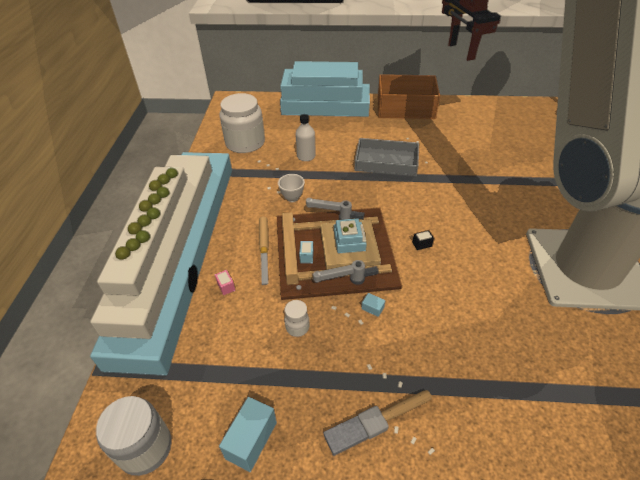

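The top view has the jig at (332,256), with up as world +x and left as +y. Candidates for the offcut (top-view pixels) are:
- The foam in the gap at (321,229).
- The chip at (272,290), beside the jig's left edge.
- The black block at (348,337) and the pink one at (287,166).
- The spare block at (158,208).

The one in the gap fits the description. I'll check it in a close crop.

```bash
python3 - <<'E'
from h import *
i=cv2.imread('pics/top0.png')[190:320,250:410]; cv2.imwrite('pics/c1.png',cv2.resize(i,(800,650),interpolation=cv2.INTER_CUBIC)[:600])
E
```

```text
(no output)
```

View pics/c1.png

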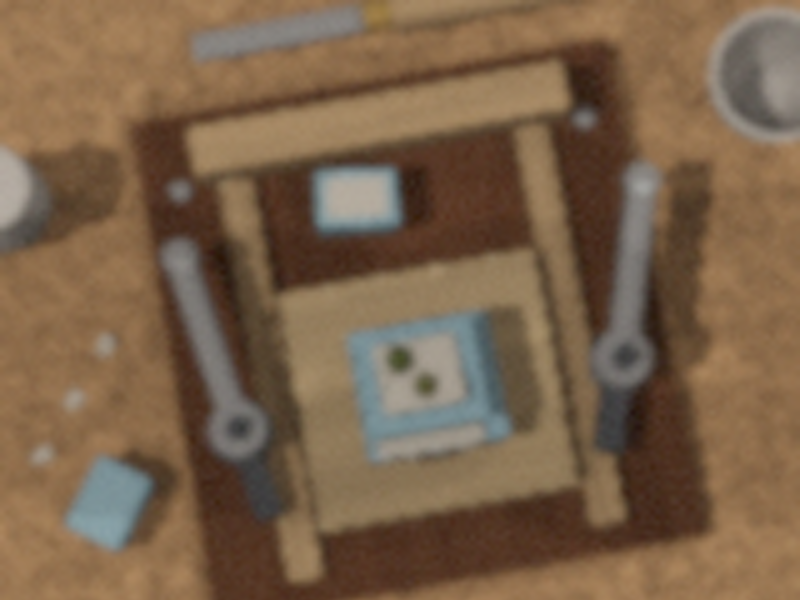

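The crop shows the offcut at crop (357,200), or image (321,230): pale blue, in the gap near the fence's left part. The pivots are at crop (238,428) and (625,355), the tips at (180,250) and (642,178). Next I'll compute the poses.

```bash
python3 - <<'E'
from h import *
def c(u,v,z): return px2w('top0',250+(u+.5)/5-.5,190+(v+.5)/5-.5,z)[:2]
P={}
for n,u,v,z in [('fNL',197,180,48),('fNR',570,112,48),('fFL',187,128,48),('fFR',557,62,48),('pl',135,122,12),('pr',612,42,12),('pnr',712,535,12),
 ('o1',312,168,42),('o2',402,168,42),('o3',402,234,42),('o4',312,234,42),('pivL',238,428,60),('pivR',625,355,60),('tipL',180,250,58),('tipR',642,178,58),
 ('secFL',277,293,32),('secFR',537,248,32),('secNL',322,533,32),('secNR',580,487,32),('hub',0,0,0)]:
    P[n]=c(u,v,z)
A=np.vstack
# jig fit
loc={'fNL':(90,95),'fNR':(90,-95),'fFL':(115,95),'fFR':(115,-95),'pl':(130,125),'pr':(130,-125),'pnr':(-130,-125),'pivL':(-38,95),'pivR':(-38,-95)}
X=np.array([loc[k] for k in loc],float);Y=np.array([P[k] for k in loc])
mx,my=X.mean(0),Y.mean(0);U,S,V=np.linalg.svd((X-mx).T@(Y-my));R=(U@V).T;t=my-R@mx
th=np.arctan2(R[1,0],R[0,0]);print('jig',t,th,'res',np.round(Y-(X@R.T+t),1).tolist())
for k in P: print(k,P[k].round(1),'jig',(R.T@(P[k]-t)).round(1))
o=np.mean([P['o%d'%i] for i in(1,2,3,4)],0);print('offcut',o,R.T@(o-t))
print('tips angle',[np.arctan2(*(R.T@(P['tip'+s]-(R@np.array([-38,y])+t)))[::-1]) for s,y in(('L',95),('R',-95))])
for u,v in((455,268),(501,270),(498,341),(455,337)): print('tray',px2w('top0',u,v,35)[:2])
for n,u,v in(('jar',250,228),('cup',406,205)): print(n,px2w('top0',u,v,60)[:2], R.T@(px2w('top0',u,v,60)[:2]-t))
np.savez('jig.npz',R=R,t=t)
# side check of offcut top centre
s=px2w('side0',307,245,42);print('side off',s[:2])
print(w2px('side0',np.r_[o,42]),w2px('side0',np.r_[P['pivL'],60]),w2px('side0',np.r_[P['pivR'],60]))
E
```

```text
jig [563.19659253 -22.06240501] 0.16593855562365656 res [[-1.5, -0.5], [-1.4, 1.3], [0.2, 0.2], [-0.6, 3.0], [1.1, -2.5], [-2.0, -1.7], [1.5, -0.9], [0.8, 0.7], [1.9, 0.3]]
fNL [634.8  86. ] jig [88.5 94.8]
fNR [666.2 -99.6] jig [ 88.8 -93.5]
fFL [661.1  90.9] jig [115.2  95.2]
fFR [691.7 -93.8] jig [114.9 -92. ]
pl [671.9 120.2] jig [130.7 122.4]
pr [ 710.  -125.5] jig [ 127.7 -126.3]
pnr [ 457.1 -167.8] jig [-128.7 -126.2]
o1 [641.   29.2] jig [85.2 37.7]
o2 [640.3 -15.7] jig [77.1 -6.4]
o3 [607.1 -15.1] jig [44.4 -0.4]
o4 [607.8  29.6] jig [52.5 43.6]
pivL [510.9  66.1] jig [-37.1  95.5]
pivR [ 543.3 -121.8] jig [-36.1 -95. ]
tipL [598.4  93.8] jig [ 53.9 108.5]
tipR [ 630.6 -133.1] jig [  48.1 -120.6]
secFL [579.8  47.6] jig [27.9 66. ]
secFR [600.5 -82.6] jig [ 26.8 -65.9]
secNL [460.6  26.7] jig [-93.1  65. ]
secNR [ 481.2 -100.7] jig [-93.9 -64. ]
hub [740.3 191.8] jig [210.  181.6]
offcut [624.05669936   6.994706  ] [64.82371529 18.60522078]
tips angle [np.float64(0.14571113544128192), np.float64(-0.2889261662866611)]
tray [ 524.35519699 -322.52297946]
tray [ 517.64767289 -435.71839269]
tray [ 346.17353664 -416.46587529]
tray [ 357.23798289 -313.1728001 ]
jar [628.19382771 180.72046803] [ 97.59970062 189.26128136]
cup [ 679.66560006 -203.43906495] [  84.90971532 -198.12335231]
side off [621.29971528   3.44746494]
[305.63060819 246.12277931] [356.6202139  263.02018105] [343.87516283 202.45423074]
```

Every estimate fits the given sizes, with jig fit residuals of 3 mm or less and the side view agreeing to within 4 mm:
- **Jig:** (563,-22), yaw 0.166.
- **Offcut:** (623,6), about world-aligned.
- **Section:** 63 mm out.
- **Tray:** (436,-372).

Moving above the offcut now.

>>> {"fn": "step_arm", "kwargs": {
  "targets": [
    [[0.51,0.78,-0.11,0,0,-0.38,0.68],[0.51,0.78,-0.11,0,0,-0.38,0.68],[0.51,0.78,-0.11,0,0,-0.38,0.68],[0.51,0.78,-0.11,0,0,-0.38,0.68],[0.51,0.78,-0.11,0,0,-0.38,0.68]]
  ]
}}

```text
t: 0.72
ee_pos: [367.9, -380.7, 376.8]
orientation: [-3.115, -0.407, 0.0]
ft_force: [1.2, -0.3, -0.7]
width: 59.6
grasp_force: 0.0
```

>>> {"fn": "step_arm", "kwargs": {
  "targets": [
    [[0.51,0.78,-0.11,0,0,-0.38,0.68],[0.51,0.78,-0.11,0,0,-0.38,0.68],[0.51,0.78,-0.11,0,0,-0.38,0.68],[0.51,0.78,-0.11,0,0,-0.38,0.68],[0.51,0.78,-0.11,0,0,-0.38,0.68]]
  ]
}}

```text
t: 1.35
ee_pos: [495.4, -185.7, 349.3]
orientation: [-3.135, -0.2, 0.001]
ft_force: [1.0, -0.7, 0.4]
width: 59.6
grasp_force: 0.0
```

>>> {"fn": "step_arm", "kwargs": {
  "targets": [
    [[0.51,0.78,-0.11,0,0,-0.38,0.68],[0.51,0.78,-0.11,0,0,-0.38,0.68],[0.51,0.78,-0.11,0,0,-0.38,0.68],[0.51,0.78,-0.11,0,0,-0.38,0.68],[0.51,0.78,-0.11,0,0,-0.38,0.68]]
  ]
}}

```text
t: 1.98
ee_pos: [622.9, 9.3, 321.7]
orientation: [3.142, -0.008, -0.001]
ft_force: [0.1, 0.5, 0.0]
width: 59.8
grasp_force: 0.0
```

```bash
python3 - <<'E'
from h import *
d=snap('wrist','w1'); o=readout.get_obs(); print(o['t'],o['ee_pos'],o['orientation'],o['width'],o['qpos']);print(d['intrinsics'],d['extrinsics'])
E
```

```text
2.025 [625.19831761  13.06315057 321.29900826] [-3.13988901e+00  6.47194760e-03 -2.83475030e-03] 59.52487333376105 [1.51554608e-03 5.23780468e-01 1.68504103e+00 2.10575471e-03
 9.30960526e-01 1.57517853e+00]
[[371.64829954   0.         315.55677194]
 [  0.         371.64829954 242.09533376]
 [  0.           0.           1.        ]] [[-3.99271484e-03 -9.99992029e-01 -3.10905208e-05  1.11333801e+01]
 [-9.64043840e-01  3.84092153e-03  2.65715491e-01  5.89934130e+02]
 [-2.65713254e-01  1.09089881e-03 -9.64051491e-01  4.74196140e+02]
 [ 0.00000000e+00  0.00000000e+00  0.00000000e+00  1.00000000e+00]]
```

View pics/w1.png

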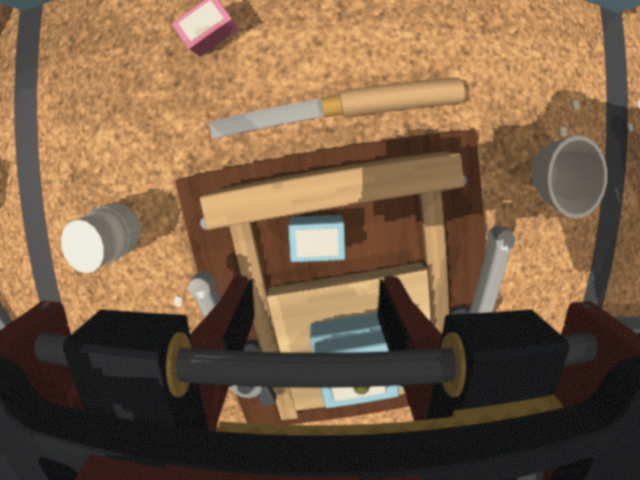

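The wrist view shows the offcut's top face with corners at (290,218), (344,215), (345,261) and (291,263). The chisel, jar and cup are clear of the descent.

```bash
cat >> h.py <<'E'
def fish(f,u,v,z):
    d=np.load(f'pics/{f}.npz'); K,E=d['K'],d['E']; x,y=(u-K[0,2])/K[0,0],(v-K[1,2])/K[1,1]; r=np.hypot(x,y)
    q=E[:3,:3].T@np.array([x/r*np.sin(r),y/r*np.sin(r),np.cos(r)]); c=-E[:3,:3].T@E[:3,3]; return (c+q*(z-c[2])/q[2])[:2]
J=lambda p:(lambda d:d['R'].T@(np.asarray(p)-d['t']))(np.load('jig.npz'))
W=lambda p:(lambda d:d['R']@np.asarray(p,float)+d['t'])(np.load('jig.npz'))
E
python3 - <<'E'
from h import *
c=[fish('w1',u,v,42) for u,v in((290,218),(344,215),(345,261),(291,263))];print(np.round(c,1),np.mean(c,0))
for n,u,v,z in(('fNL',205,228,48),('fNR',465,187,48),('fFL',202,196,48),('fFR',462,153,48)): print(n,fish('w1',u,v,z),J(fish('w1',u,v,z)))
o=readout.get_obs();print(o['ee_pos'],o['qvel'])
E
```

```text
[[641.4  26.7]
 [643.4 -11.6]
 [609.1 -12.9]
 [607.7  26.7]] [625.39022818   7.23825462]
fNL [636.02475283  88.04084417] [90.01441716 96.56122989]
fNR [665.90002774 -99.07317321] [ 88.57218645 -92.91728477]
fFL [659.28218981  88.68251571] [113.05837449  93.3524688 ]
fFR [690.27402503 -95.393616  ] [113.21915884 -93.3143206 ]
[625.19831761  13.06315057 321.29900826] [-0.04928011 -0.03702118  0.06125658 -0.01053625 -0.00569386 -0.13482996]
```

>>> {"fn": "step_arm", "kwargs": {
  "targets": [
    [[0,0,-0.3,0,0,0,0.68],[0,0,-0.4,0,0,0,0.68],[0,0,-0.3,0,0,0,0.68],[0,0,0,0,0,0,0.68],[0,0,0,0,0,0,0.68]]
  ]
}}

```text
t: 2.65
ee_pos: [622.4, 7.3, 272.3]
orientation: [-3.142, 0.008, -0.0]
ft_force: [0.4, 0.0, 1.3]
width: 59.6
grasp_force: 0.0
```

>>> {"fn": "step_arm", "kwargs": {
  "targets": [
    [[0.04,0,-0.4,0,0,0,0.68],[0,0,-0.4,0,0,0,0.68],[0,0,-0.4,0,0,0,0.68],[0,0,-0.2,0,0,0,0.68],[0,0,0,0,0,0,0.68]]
  ]
}}

```text
t: 3.28
ee_pos: [623.9, 7.9, 200.8]
orientation: [-3.142, 0.006, 0.003]
ft_force: [-0.2, 0.4, 0.7]
width: 59.6
grasp_force: 0.0
```

>>> {"fn": "step_arm", "kwargs": {
  "targets": [
    [[0,0,0,0,0,0,0.3],[0,0,0,0,0,0,0.3],[0,0,0,0,0,0,0.3],[0,0,0,0,0,0,0.3],[0,0,0,0,0,0,0.3]]
  ]
}}

```text
t: 3.9
ee_pos: [624.7, 7.9, 202.9]
orientation: [-3.142, 0.007, -0.002]
ft_force: [-0.3, 0.5, 6.8]
width: 39.9
grasp_force: 29.7
```

>>> {"fn": "step_arm", "kwargs": {
  "targets": [
    [[0,0,0.2,0,0,0,0.3],[0,0,0.4,0,0,0,0.3],[0,0,0.5,0,0,0,0.3],[0,0,0.5,0,0,0,0.3],[0,0,0.4,0,0,0,0.3]]
  ]
}}

```text
t: 4.53
ee_pos: [624.5, 7.9, 304.5]
orientation: [-3.142, 0.007, -0.003]
ft_force: [0.5, -0.0, -1.8]
width: 40.2
grasp_force: 29.7
```

>>> {"fn": "step_arm", "kwargs": {
  "targets": [
    [[-0.38,-0.76,0,0,0,0,0.3],[-0.38,-0.76,0,0,0,0,0.3],[-0.38,-0.76,0,0,0,0,0.3],[-0.38,-0.76,0,0,0,0,0.3],[-0.38,-0.76,0,0,0,0,0.3]]
  ]
}}

```text
t: 5.15
ee_pos: [528.6, -183.3, 303.0]
orientation: [3.141, -0.006, 0.001]
ft_force: [-0.1, -0.4, -0.4]
width: 40.4
grasp_force: 29.7
```

>>> {"fn": "step_arm", "kwargs": {
  "targets": [
    [[-0.38,-0.76,0,0,0,0,0.3],[-0.38,-0.76,0,0,0,0,0.3],[-0.38,-0.76,0,0,0,0,0.3],[-0.38,-0.76,0,0,0,0,0.3],[-0.38,-0.76,0,0,0,0,0.3]]
  ]
}}

```text
t: 5.78
ee_pos: [433.6, -373.3, 303.0]
orientation: [3.141, -0.007, 0.001]
ft_force: [-0.3, 0.2, -0.7]
width: 40.4
grasp_force: 29.7
```

>>> {"fn": "step_arm", "kwargs": {
  "targets": [
    [[0,0,0,0,0,0,0.3],[0,0,-0.4,0,0,0,0.3],[0,0,-0.4,0,0,0,0.3],[0,0,-0.2,0,0,0,0.3],[0,0,0,0,0,0,0.3]]
  ]
}}

```text
t: 6.4
ee_pos: [434.5, -371.5, 251.9]
orientation: [-3.141, 0.006, 0.001]
ft_force: [0.4, 0.3, 0.0]
width: 40.1
grasp_force: 29.7
```

```bash
python3 - <<'E'
from h import *
d=snap('side','s2'); i=cv2.imread('pics/s2.png')[60:260,240:500]; cv2.imwrite('pics/c2.png',cv2.resize(i,(780,600)))
o=readout.get_obs(); print(o['t'],o['ee_pos'],o['width'],o['grasp_force'])
E
```

```text
6.45 [ 434.66600344 -371.75813643  252.42025696] 40.60104793031193 29.68342959880829
```

View pics/c2.png

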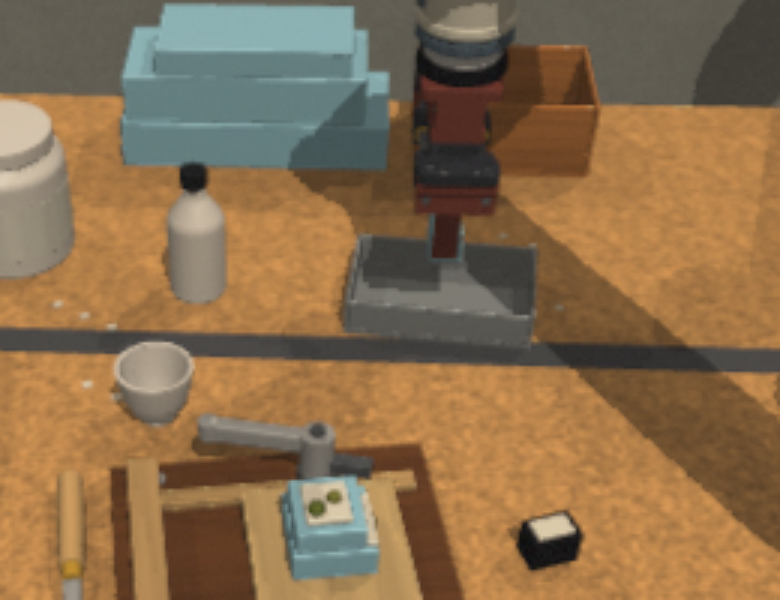

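The crop shows the foam held at about (445,240), over the middle of the tray with all else undisturbed. Lowering and releasing.

>>> {"fn": "step_arm", "kwargs": {
  "targets": [
    [[0,0,-0.4,0,0,0,0.3],[0,0,-0.4,0,0,0,0.3],[0,0,-0.2,0,0,0,0.3],[0,0,-0.12,0,0,0,0.3],[0,0,0,0,0,0,0.3]]
  ]
}}

```text
t: 7.08
ee_pos: [434.3, -372.2, 195.8]
orientation: [-3.141, 0.007, 0.001]
ft_force: [0.1, 0.7, 0.2]
width: 39.9
grasp_force: 29.8
```

>>> {"fn": "step_arm", "kwargs": {
  "targets": [
    [[0,0,0,0,0,0,0.6],[0,0,0,0,0,0,0.6],[0,0,0.2,0,0,0,0.6],[0,0,0.6,0,0,0,0.6],[0,0,0.8,0,0,0,0.6]]
  ]
}}

```text
t: 7.7
ee_pos: [434.1, -371.9, 277.0]
orientation: [-3.141, 0.007, 0.002]
ft_force: [0.7, -0.9, 0.1]
width: 52.8
grasp_force: 0.0
```

>>> {"fn": "step_arm", "kwargs": {
  "targets": [
    [[0.01,0.66,0,0,0,0.24,0],[0.01,0.66,0,0,0,0.24,0],[0.02,0.66,0,0,0,0.24,0],[0.02,0.66,0,0,0,0.24,0],[0.02,0.66,0,0,0,0.24,0]]
  ]
}}

```text
t: 8.32
ee_pos: [438.3, -206.2, 277.1]
orientation: [3.138, 0.126, 0.002]
ft_force: [0.2, -0.9, 0.3]
width: 6.3
grasp_force: 0.0
```

>>> {"fn": "step_arm", "kwargs": {
  "targets": [
    [[0.02,0.66,0,0,0,0.24,0],[0.02,0.66,0,0,0,0.24,0],[0.01,0.66,0,0,0,0.24,0],[0.01,0.66,0,0,0,0.24,0],[0.01,0.66,0,0,0,0.24,0]]
  ]
}}

```text
t: 8.95
ee_pos: [441.9, -41.1, 277.0]
orientation: [3.131, 0.257, 0.002]
ft_force: [0.6, -0.3, -0.1]
width: 0.3
grasp_force: 0.0
```

>>> {"fn": "step_arm", "kwargs": {
  "targets": [
    [[0,0,-0.3,0,0,0,0],[0,0,-0.5,0,0,0,0],[0,0,-0.4,0,0,0,0],[0,0,-0.2,0,0,0,0],[0,0,0,0,0,0,0]]
  ]
}}

```text
t: 9.57
ee_pos: [441.6, -42.6, 205.6]
orientation: [-3.131, -0.255, 0.002]
ft_force: [0.1, 0.2, -0.4]
width: 0.2
grasp_force: 0.0
```

```bash
python3 - <<'E'
from h import *
o=readout.get_obs(); print(o['t'],o['ee_pos'],o['width'],J(o['ee_pos'][:2]),o['orientation'])
a=snap('top','t3'); cv2.imwrite('pics/c3.png',cv2.resize(cv2.imread('pics/t3.png')[180:380,245:510],(795,600),interpolation=cv2.INTER_CUBIC))
E
```

```text
9.575 [441.64165413 -42.62953279 205.61894507] 0.2373983483486013 [-123.28246911   -0.20640303] [-3.13095570e+00 -2.55272317e-01  2.17345434e-03]
```

View pics/c3.png

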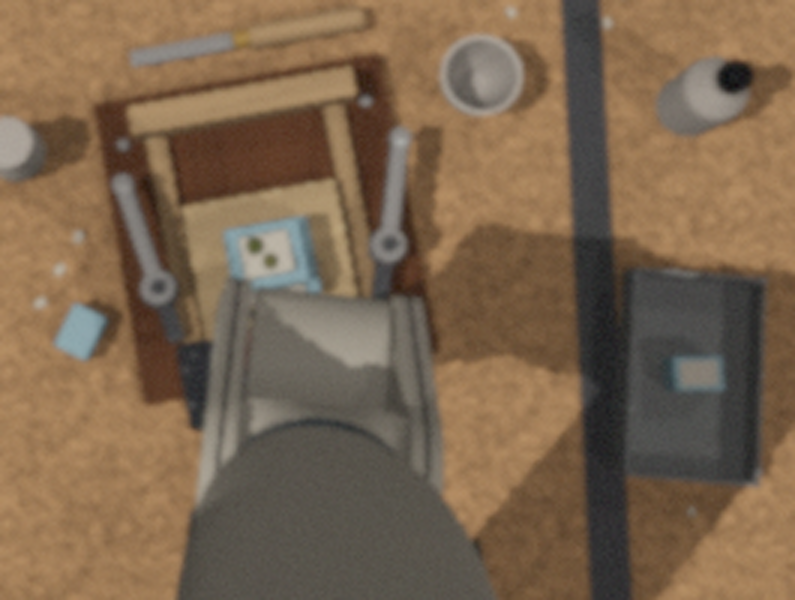

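The crop shows the offcut lying in the tray at (697,373). The closed fingers stand in front of the section's near edge. Lowering 5 mm and pushing along the rails.

>>> {"fn": "step_arm", "kwargs": {
  "targets": [
    [[0,0,-0.11,0,0,0,0],[0.12,0.02,0,0,0,0,0],[0.18,0.03,0,0,0,0,0],[0.18,0.03,0,0,0,0,0],[0.18,0.03,0,0,0,0,0]]
  ]
}}

```text
t: 10.25
ee_pos: [475.1, -36.4, 200.7]
orientation: [-3.131, -0.257, 0.002]
ft_force: [-2.5, 0.1, 1.7]
width: 0.6
grasp_force: 1.6
```

>>> {"fn": "step_arm", "kwargs": {
  "targets": [
    [[0.18,0.03,0,0,0,0,0],[0.18,0.03,0,0,0,0,0],[0.18,0.03,0,0,0,0,0],[0.12,0.02,0,0,0,0,0],[0.06,0.01,0,0,0,0,0]]
  ]
}}

```text
t: 10.88
ee_pos: [511.2, -30.6, 200.6]
orientation: [3.131, 0.257, 0.0]
ft_force: [-3.0, -0.6, 1.9]
width: 0.5
grasp_force: 1.6
```

```bash
python3 - <<'E'
from h import *
o=readout.get_obs(); print(o['t'],o['ee_pos'],J(o['ee_pos'][:2]),o['ft_force'])
E
```

```text
10.875 [511.21496188 -30.57465269 200.63427421] [-52.67363516   0.19090386] [-2.96256187 -0.58546504  1.90780839]
```

>>> {"fn": "step_arm", "kwargs": {
  "targets": [
    [[0.06,0.01,0,0,0,0,0],[0.06,0.01,0,0,0,0,0],[0.06,0.01,0,0,0,0,0],[0,0,0,0,0,0,0],[0,0,0,0,0,0,0]]
  ]
}}

```text
t: 11.5
ee_pos: [520.2, -29.1, 200.8]
orientation: [3.131, 0.256, 0.002]
ft_force: [0.1, -0.2, 0.2]
width: 0.6
grasp_force: 0.0
```

>>> {"fn": "step_arm", "kwargs": {
  "targets": [
    [[0.02,0.0,0,0,0,0,0],[0.02,0.01,0,0,0,0,0],[0.02,0,0,0,0,0,0],[0,0,0,0,0,0,0],[0,0,0,0,0,0,0]]
  ]
}}

```text
t: 12.12
ee_pos: [521.7, -28.7, 200.5]
orientation: [-3.131, -0.256, 0.005]
ft_force: [-5.9, -2.1, 4.5]
width: 0.3
grasp_force: 3.0
```

>>> {"fn": "step_arm", "kwargs": {
  "targets": [
    [[0.03,0.0,0,0,0,0,0],[0.02,0.01,0,0,0,0,0],[0,0,0,0,0,0,0],[0,0,0,0,0,0,0],[0,0,0,0,0,0,0]]
  ]
}}

```text
t: 12.75
ee_pos: [522.5, -28.5, 200.1]
orientation: [-3.13, -0.257, 0.013]
ft_force: [-12.9, -5.2, 9.1]
width: -0.0
grasp_force: 6.3
```

The lateral force builds stiffly at the expected position, so the section is flush. Backing off, rising and working out the lever path.

>>> {"fn": "step_arm", "kwargs": {
  "targets": [
    [[-0.24,-0.04,0,0,0,0,0],[-0.42,-0.07,0,0,0,0,0],[-0.24,-0.04,0.2,0,0,0,0],[0,0,0.6,0,0,0,0],[0,0,0.9,0,0,0,0]]
  ]
}}

```text
t: 13.38
ee_pos: [480.0, -35.7, 286.5]
orientation: [-3.131, -0.256, 0.002]
ft_force: [0.3, -0.7, 0.2]
width: 0.3
grasp_force: 0.0
```

```bash
python3 - <<'E'
from h import *
o=readout.get_obs(); print(o['t'],o['ee_pos'],J(o['ee_pos'][:2]))
snap('top','t4'); cv2.imwrite('pics/c4.png',cv2.resize(cv2.imread('pics/t4.png')[190:310,255:415],(800,600),interpolation=cv2.INTER_CUBIC))
for s,p0 in((1,.10),(-1,.2)):
    prev=None
    print(s,'start',W([37,76*s]))
    for p in np.r_[np.linspace(p0,1.571,13)]:
        d=7+13.5*np.cos(p)+10*np.sin(p); q=np.array([-38,95])+72*np.array([np.cos(p),np.sin(p)])+d*np.array([np.sin(p),-np.cos(p)])
        w=W([q[0],q[1]*s]); print(round(p,2),q.round(1),w.round(1),((w-prev)/50).round(2) if prev is not None else ''); prev=w
E
```

```text
13.375 [479.99243938 -35.66092507 286.45235252] [-84.30741826   0.33177365]
1 start [587.13481859  59.0052293 ]
0.1 [35.8 80.9] [585.1  63.6] 
0.22 [37.2 89.1] [585.1  71.9] [0.   0.17]
0.35 [37.6 97.6] [584.1  80.4] [-0.02  0.17]
0.47 [ 36.9 106.4] [582.  89.] [-0.04  0.17]
0.59 [ 35.1 115.3] [578.7  97.5] [-0.07  0.17]
0.71 [ 32.  124.1] [574.3 105.6] [-0.09  0.16]
0.84 [ 27.7 132.7] [568.6 113.3] [-0.11  0.15]
0.96 [ 22.2 140.7] [561.8 120.4] [-0.14  0.14]
1.08 [ 15.5 148.1] [554.  126.5] [-0.16  0.12]
1.2 [  7.6 154.6] [545.2 131.7] [-0.18  0.1 ]
1.33 [ -1.2 160. ] [535.6 135.6] [-0.19  0.08]
1.45 [-10.8 164.2] [525.4 138.1] [-0.2   0.05]
1.57 [-21. 167.] [514.9 139.2] [-0.21  0.02]
-1 start [612.24188477 -90.90686237]
0.2 [37.  87.5] [ 614.1 -102.3] 
0.31 [37.6 95.4] [ 616. -110.] [ 0.04 -0.15]
0.43 [ 37.2 103.6] [ 617.  -118.1] [ 0.02 -0.16]
0.54 [ 35.9 111.9] [ 617.1 -126.5] [ 0.   -0.17]
0.66 [ 33.5 120.1] [ 616.1 -135. ] [-0.02 -0.17]
0.77 [ 30.1 128.2] [ 614.1 -143.6] [-0.04 -0.17]
0.89 [ 25.6 136. ] [ 610.9 -152. ] [-0.06 -0.17]
1.0 [ 20.  143.3] [ 606.6 -160.1] [-0.09 -0.16]
1.11 [ 13.4 149.9] [ 601.2 -167.7] [-0.11 -0.15]
1.23 [  5.9 155.8] [ 594.8 -174.7] [-0.13 -0.14]
1.34 [ -2.4 160.7] [ 587.3 -180.9] [-0.15 -0.12]
1.46 [-11.5 164.4] [ 579.1 -186.1] [-0.17 -0.1 ]
1.57 [-21. 167.] [ 570.1 -190.2] [-0.18 -0.08]
```

View pics/c4.png

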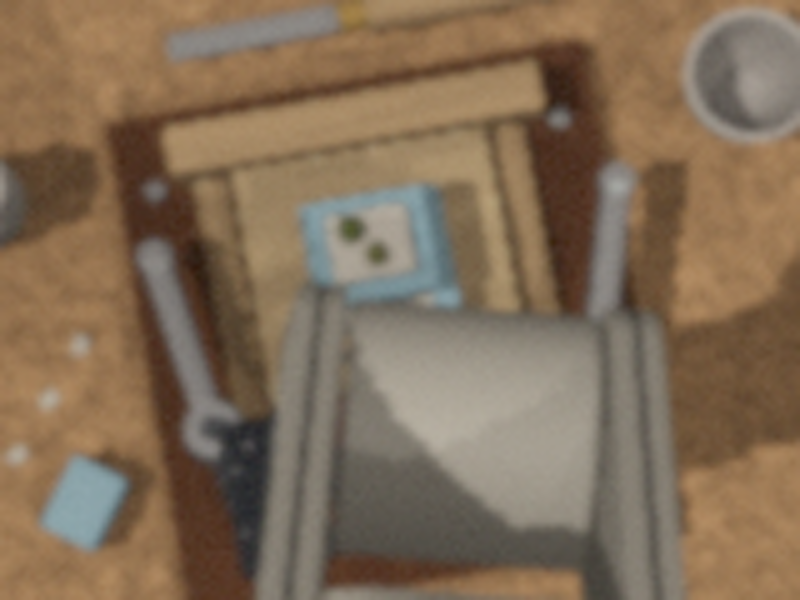

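The crop shows the section flush against the fence along its whole edge, around (360,160). Moving to the inner side of the left lever.

>>> {"fn": "step_arm", "kwargs": {
  "targets": [
    [[0.43,0.38,0,0,0,0,0],[0.43,0.38,0,0,0,0,0],[0.43,0.38,0,0,0,0,0],[0.43,0.38,0,0,0,0,0],[0.42,0.38,0,0,0,0,0]]
  ]
}}

```text
t: 14.05
ee_pos: [588.2, 60.1, 286.4]
orientation: [-3.131, -0.256, -0.003]
ft_force: [-0.7, -0.1, -0.5]
width: 0.7
grasp_force: 0.0
```

>>> {"fn": "step_arm", "kwargs": {
  "targets": [
    [[0,0,0,0,0,0,0],[0,0,-0.3,0,0,0,0],[0,0,-0.5,0,0,0,0],[0,0,-0.44,0,0,0,0],[0,0,0,0,0,0,0]]
  ]
}}

```text
t: 14.68
ee_pos: [585.6, 58.5, 221.5]
orientation: [3.131, 0.255, -0.008]
ft_force: [-0.4, -0.7, -0.3]
width: 0.8
grasp_force: 0.0
```

>>> {"fn": "step_arm", "kwargs": {
  "targets": [
    [[0,0.1,0,0,0,0,0],[-0.02,0.16,0,0,0,0,0],[0,0.17,0,0,0,0,0],[-0.04,0.17,0,0,0,0,0],[-0.07,0.17,0,0,0,0,0]]
  ]
}}

```text
t: 15.3
ee_pos: [580.7, 98.5, 223.9]
orientation: [3.131, 0.257, 0.001]
ft_force: [0.1, -3.1, -0.0]
width: 0.2
grasp_force: 1.0
```

>>> {"fn": "step_arm", "kwargs": {
  "targets": [
    [[-0.12,0.15,0,0,0,0,0],[-0.12,0.15,0,0,0,0,0],[-0.14,0.14,0,0,0,0,0],[-0.16,0.12,0,0,0,0,0],[-0.18,0.1,0,0,0,0,0]]
  ]
}}

```text
t: 15.92
ee_pos: [544.3, 131.2, 223.7]
orientation: [-3.131, -0.256, -0.0]
ft_force: [2.1, -1.7, -0.6]
width: 0.7
grasp_force: 1.0
```

>>> {"fn": "step_arm", "kwargs": {
  "targets": [
    [[-0.19,0.07,0,0,0,0,0],[-0.2,0.05,0,0,0,0,0],[-0.16,0.02,0,0,0,0,0],[0,0,0,0,0,0,0],[0,0,0,0,0,0,0]]
  ]
}}

```text
t: 16.55
ee_pos: [517.2, 137.9, 223.6]
orientation: [-3.131, -0.256, 0.001]
ft_force: [0.2, 0.1, 0.1]
width: 0.2
grasp_force: 0.0
```

Now the last few millimetres, pressing into the stop.

>>> {"fn": "step_arm", "kwargs": {
  "targets": [
    [[-0.05,-0.01,0,0,0,0,0],[-0.03,-0.01,0,0,0,0,0],[-0.03,0,0,0,0,0,0],[0,0,0,0,0,0,0],[0,0,0,0,0,0,0]]
  ]
}}

```text
t: 17.18
ee_pos: [514.0, 137.1, 224.1]
orientation: [-3.13, -0.256, -0.01]
ft_force: [9.1, 0.8, -7.0]
width: 0.4
grasp_force: 4.5
```

>>> {"fn": "step_arm", "kwargs": {
  "targets": [
    [[-0.04,-0.01,0,0,0,0,0],[0,0,0,0,0,0,0],[0,0,0,0,0,0,0],[0.2,0.03,0,0,0,0,0],[0.2,0.03,0,0,0,0,0]]
  ]
}}

```text
t: 17.8
ee_pos: [530.0, 139.3, 223.5]
orientation: [3.131, 0.256, -0.002]
ft_force: [-0.1, -0.0, 1.1]
width: 0.4
grasp_force: 0.0
```

>>> {"fn": "step_arm", "kwargs": {
  "targets": [
    [[0,0,0.3,0,0,0,0],[0,0,0.5,0,0,0,0],[0,0,0.5,0,0,0,0],[0,0,0.1,0,0,0,0],[0,0,0,0,0,0,0]]
  ]
}}

```text
t: 18.42
ee_pos: [529.6, 139.3, 294.0]
orientation: [-3.131, -0.256, -0.001]
ft_force: [0.1, 0.4, -0.1]
width: 0.4
grasp_force: 0.0
```

```bash
python3 - <<'E'
from h import *
o=readout.get_obs(); print(o['t'],o['ee_pos'],J(o['ee_pos'][:2]),o['ft_force'])
E
```

```text
18.425 [529.57370712 139.30802619 293.98418306] [ -6.50617751 164.70757161] [ 0.13890333  0.43419839 -0.05775813]
```

>>> {"fn": "step_arm", "kwargs": {
  "targets": [
    [[0.17,-0.46,0,0,0,0,0],[0.16,-0.46,0,0,0,0,0],[0.17,-0.46,0,0,0,0,0],[0.16,-0.46,0,0,0,0,0],[0.17,-0.46,0,0,0,0,0]]
  ]
}}

```text
t: 19.05
ee_pos: [571.0, 23.6, 292.4]
orientation: [-3.131, -0.256, 0.004]
ft_force: [-0.4, 0.4, -0.4]
width: 0.5
grasp_force: 0.0
```

>>> {"fn": "step_arm", "kwargs": {
  "targets": [
    [[0.16,-0.46,0,0,0,0,0],[0.17,-0.46,0,0,0,0,0],[0.16,-0.46,0,0,0,0,0],[0.17,-0.46,0,0,0,0,0],[0.16,-0.46,0,0,0,0,0]]
  ]
}}

```text
t: 19.68
ee_pos: [612.5, -91.8, 293.0]
orientation: [-3.131, -0.257, 0.002]
ft_force: [-0.1, 0.8, 0.9]
width: 0.0
grasp_force: 0.0
```

>>> {"fn": "step_arm", "kwargs": {
  "targets": [
    [[0,0,0,0,0,0,0],[0,0,-0.4,0,0,0,0],[0,0,-0.6,0,0,0,0],[0,0,-0.4,0,0,0,0],[0,0,0,0,0,0,0]]
  ]
}}

```text
t: 20.3
ee_pos: [611.3, -90.0, 221.4]
orientation: [-3.13, -0.257, 0.007]
ft_force: [0.1, 0.4, -0.6]
width: 0.6
grasp_force: 0.0
```

>>> {"fn": "step_arm", "kwargs": {
  "targets": [
    [[0.03,-0.2,0,0,0,0,0],[0.04,-0.18,0,0,0,0,0],[0.02,-0.16,0,0,0,0,0],[0,-0.17,0,0,0,0,0],[-0.02,-0.17,0,0,0,0,0]]
  ]
}}

```text
t: 20.92
ee_pos: [615.7, -135.2, 223.8]
orientation: [-3.131, -0.256, -0.0]
ft_force: [-0.0, 2.5, -0.4]
width: 0.2
grasp_force: 1.0
```

>>> {"fn": "step_arm", "kwargs": {
  "targets": [
    [[-0.04,-0.17,0,0,0,0,0],[-0.06,-0.17,0,0,0,0,0],[-0.09,-0.16,0,0,0,0,0],[-0.11,-0.15,0,0,0,0,0],[-0.13,-0.14,0,0,0,0,0]]
  ]
}}

```text
t: 21.55
ee_pos: [594.0, -174.6, 223.7]
orientation: [3.131, 0.256, 0.001]
ft_force: [1.1, 1.2, 0.0]
width: 0.4
grasp_force: 0.9
```

>>> {"fn": "step_arm", "kwargs": {
  "targets": [
    [[-0.15,-0.12,0,0,0,0,0],[-0.17,-0.1,0,0,0,0,0],[-0.14,-0.07,0,0,0,0,0],[0,0,0,0,0,0,0],[0,0,0,0,0,0,0]]
  ]
}}

```text
t: 22.18
ee_pos: [571.2, -188.7, 223.7]
orientation: [3.131, 0.257, -0.001]
ft_force: [-0.5, -0.7, -0.2]
width: 0.2
grasp_force: 0.0
```

>>> {"fn": "step_arm", "kwargs": {
  "targets": [
    [[-0.05,-0.01,0,0,0,0,0],[-0.03,-0.01,0,0,0,0,0],[-0.03,0,0,0,0,0,0],[0,0,0,0,0,0,0],[0,0,0,0,0,0,0]]
  ]
}}

```text
t: 22.8
ee_pos: [568.6, -189.0, 223.9]
orientation: [3.13, 0.256, 0.012]
ft_force: [13.7, 6.9, -9.4]
width: 0.4
grasp_force: 7.3
```

Firm resistance at the right stop too. Backing off, rising and looking.

>>> {"fn": "step_arm", "kwargs": {
  "targets": [
    [[0,0,0,0,0,0,0],[0.2,0.03,0,0,0,0,0],[0.2,0.03,0,0,0,0,0],[0,0,0.5,0,0,0,0],[0,0,0.9,0,0,0,0]]
  ]
}}

```text
t: 23.42
ee_pos: [585.4, -186.4, 292.7]
orientation: [-3.129, -0.257, 0.007]
ft_force: [0.8, -0.2, -0.2]
width: 0.0
grasp_force: 0.0
```

>>> {"fn": "step_arm", "kwargs": {
  "targets": [
    [[-0.3,-0.8,0.3,0,0,0,0],[-0.5,-0.8,0.3,0,0,0,0],[-0.5,-0.8,0.3,0,0,0,0],[-0.5,-0.8,0.2,0,0,0,0],[-0.5,-0.8,0,0,0,0,0]]
  ]
}}

```text
t: 24.05
ee_pos: [470.2, -388.1, 349.8]
orientation: [3.13, 0.256, 0.001]
ft_force: [-0.6, -0.6, 0.4]
width: 0.4
grasp_force: 0.0
```

```bash
python3 - <<'E'
from h import *
snap('top','t5'); cv2.imwrite('pics/c5.png',cv2.resize(cv2.imread('pics/t5.png')[190:310,245:405],(800,600),interpolation=cv2.INTER_CUBIC))
snap('side','s5')
E
```

```text
(no output)
```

View pics/c5.png

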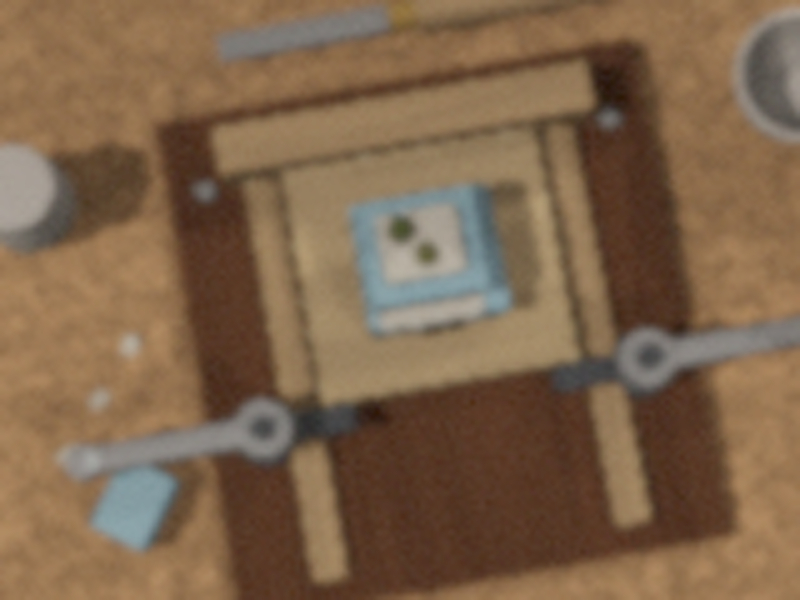

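View pics/s5.png

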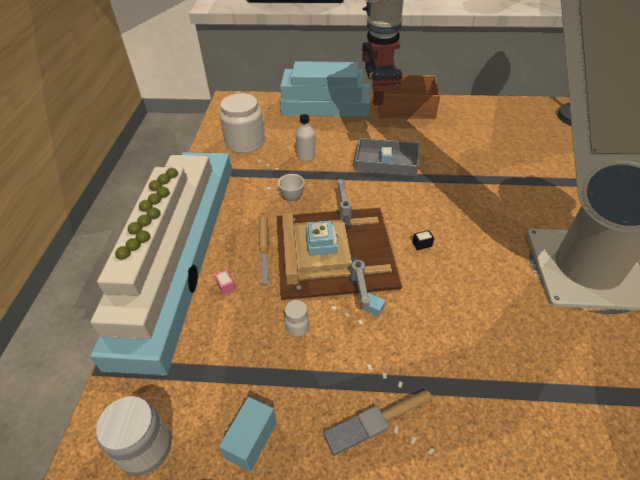

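Both levers lie along the jig's y axis at their stops, with hubs at crop (263,428) and (648,355). The section is flush, the offcut is in the tray at side-view (386,155), and the bystanders are where they were.

```bash
python3 -c "
from workcell import ctrl; print(ctrl.close_job())"
```

```text
the job is handed in; nothing more can be done
None
```

I've handed the job in: the offcut is in the grey tray, the section is flush against the fence, both cam levers were then pushed to their end stops and released, and the other items look undisturbed in the final pictures. It took about 24 s of robot time.

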